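Back off the ratchet press

ROBOT

A 7-joint arm with a two-finger parallel gripper is mounted at the origin on the work surface. World frame = base frame: x ahead of the robot, y to its left, z up, the work surface at z = 0. Lengths are in mm, angles in rad, forces in N, time in s.
With the tool pointing down it reaches from about 400 to 875 mm from the base axis. Payload 4.4 kg.
Tool frame: the origin (TCP) lies on the centre line of the jaws, within the pads' length; the fingertips stand 8 mm ahead of it and the grasp point (between the pads) lies 11 mm behind it; x points along the fingers, z is the direction in which the jaws open and shut, and the axes are right-handed (so a half turn about x gives the same grasp; the last joint's range is limited). The gripper opens to 85 mm and grips with 20 to 120 N. Pads are 22 mm wide; open, the fingers measure 114 mm over their backs; the gripper's body (76 mm by 85 mm) begins 54 mm behind the grasp point. The pads swing forward as they close: fully open they stand 13 mm farther back than shut.
Start: joints at [1.264, 0.628, 0.038, 1.517, -0.027, 0.996, -0.02], TCP at [155.039, -631.253, 239.313] pointing down, gripper open.
Joint ranges: [-3.06, 3.06], [-0.37, 2.12], [-1.25, 1.32], [0.18, 2.47], [-1.1, 4.24], [0.23, 1.98], [-2.94, 2.94]. Speed limits (rad/s): [2.57, 2.57, 3.14, 3.14, 3.14, 3.14, 3.14].

INTERFACE

Orientations are given as [roll, pitch, yaw] about the fixed x, y, z axes, in that order (R = Rz(yaw) Ry(pitch) Rx(roll)).
In Python, from cell import ctrl, get_image, camera_params gives the robot as it stands. The module is installed in compiled form; this text tells all that it offers.
- The arm moves only by the shell command python3 -m handwheel 'ROWS'. ROWS is text: rows parted by semicolons, each of 7 numbers parted by spaces: the opening, from -1 (shut) to 1 (fully open), then the shift along the tool's x, y, z in mm, then the turn, a rotation vector about the tool's x, y, z in rad. In form: grip x y z wx wy wz; .... A call has 1 to 10 rows; each row shifts and turns the pose as measured when the row begins, along the tool's axes as they then stand; what a row does not reach is not made up. A row lasts 1/10 s, in which the tool goes at most 50 mm and 8.59 degrees, less where a joint would pass 70% of its speed; a pose out of reach is approached as far as the arm can. A call with a gripper value outside its range is refused whole. The fingers move at their own pace and stop on an object; the grip force is fixed at half the most. Time passes only in rows, so rows that do not move let the fingers close. It gives the time, the measured TCP pose, the force and the opening at its end, in the units of the state.
- ctrl.read_state(): the state, without advancing time (a new reading comes with each control period).
- get_image(name): name is "scene" or "top"; returns the picture (420x560x3 uint8, blue, green, red); there is no depth.
- camera_params(name): a dict with "fx", "fy", "cx", "cy" (pixels), "eye" and "orientation" of the camera in the world. Camera axes: x right, y up, looking along -z (the intrinsics and any distortion apply to the point x, -y, -z); pixel columns grow to the right and rows downward; lengths in mm; the calibration is good to about 2 mm. A picture is of the moment at which its call begins. camera_params takes no time and is no camera call.
- ctrl.finish_job(): hands the job in, once; it reports no verdict.
The state is a dict: "clock": time; "qpos": joint angles; "qd": joint speeds; "tau": joint torques, N m; "eef_pos": TCP position; "tool_rot": TCP orientation; "force": force on the tool from outside, world axes, zero at the start; "torque": the same for the moment, N m; "width": finger opening in mm.
Only numpy, scipy, OpenCV 4.12 (cv2) and the standard library are available. Lean on these libraries where they do the work, as an engineer would, in place of code of your own. Each camera call takes 0.05 s, during which the arm holds its last target.

TASK

Release the small bench press on the counter: swing its pawl well clear of the ratchet wheel's teeth by the yellow post, then turn the wheel backward (anticlockwise from above) by its red knob until the knob is in line with the green mark, and finally swing the pawl back in against the teeth and let go. Do not shift the green mark or disturb the other things on the counter.

Things in the scene. Friction and masses are not known exactly. Their poses are not given: they have to be found in the camera images.
- press: Fixed bench press: steel base, four rods, white mould and pressing plate under a grey deck 190 (x) by 360 mm (y), top 150 mm above the counter, spanning x -95 to +95 and y -220 to +140. Origin on the counter below the wheel's axis; the press stands turned to yaw 1.1 to 1.8, so its x points to the robot's left, its y towards the robot, z up. All x, y offsets here are from this origin, in these axes.
- wheel_hub (a point): Point on the ratchet wheel's vertical axis, 201 mm above the counter (the height to grip the knob), fixed on the press, same axes as the press. The steel wheel lies flat on the deck: 134 mm across its ten hooked teeth, disc top at 167 mm, 34 mm hub top at 175 mm above the counter. Turning it backward raises the pressing plate 12 mm per rad.
- knob (a point): Grip point of the red crank knob, 16 mm in the round, upright, standing on the wheel 47 mm from its axis, from 167 to 217 mm above the counter; this point is on its axis at 201 mm and goes round with the wheel. It does not spin on the wheel, but it is smooth and turns in a light grip.
- wheel (a joint): Angle of the ratchet wheel, rad, growing as it turns backward (anticlockwise from above). Starts between 0 and 0.24, stops at 2.8, has about 0.2 N m of friction (4 to 5 N at the knob) and stays where it is left. While the pawl's nose is between the teeth it cannot turn backward beyond some slack (at most 0.4 rad).
- pawl_post (a point): Grip point of the pawl's yellow post, 14 mm in the round, upright, from 166 to 218 mm above the counter; this point is on its axis at 201 mm. With the pawl in the teeth it stands at about x +5, y -94 mm from the wheel axis. A steel guard bar passes over it (see guard_bar), so the hand must come in tilted.
- pawl_pivot (a point): Point on the vertical axis on which the pawl swings, at the height of the pawl_post point, fixed on the press at x +65, y -88 mm from the wheel axis. The post swings round it at a radius of 60 mm.
- pawl (a joint): Swing of the pawl, rad: 0 with its nose fully between the teeth, growing as it swings out from the wheel (anticlockwise from above; the post moves to -y), stop at 0.95. The nose passes the tooth tips at 0.15; well clear is above 0.3. Stays where left (under 1 N moves the post). Swung back it may come to rest on a tooth at up to 0.15 instead of 0: both count as against the teeth.
- guard_bar (a point): A point on the axis of the level steel guard bar, 12 mm thick, 310 mm above the counter, that crosses above the post along the press's y at x +12 mm, from y -55 to y -207 mm, where its upright stands on the deck. A hand tilted 30 to 45 degrees, its wrist leaning over to the press's -x side (the robot's right), fits below and before it.
- park_point (a point): Where the knob's point must be brought: 47 mm from the wheel axis, 201 mm above the counter, in line with the green mark (a block 18 by 9 mm, 14 mm high, on the deck outside the teeth, 81 mm from the wheel axis). The mark's place round the wheel differs from start to start; it is stiff but can be shifted.
- mixing_bowl: Bystander: blue ceramic bowl, 210 mm wide, 100 mm high; origin under its centre.
- beech_paddle: Bystander: beech paddle 280 mm long lying on the counter to the right of the press; origin at its underside.
- seed_jar: Bystander: glass jar, 72 mm wide, 110 mm high, left in front of the press; origin under its centre.
- measuring_cup: Bystander: white cup with a handle, 84 mm wide, 85 mm high, to the right; origin under its centre.
- spice_can: Bystander: orange can, 50 mm wide, 85 mm high, close to the left of the press; origin under its centre.
- dough_weight: Bystander: dark steel disc, 60 mm wide, 30 mm high, right in front of the press; origin under its centre.

How it is judged (in metres and radians):
On the way, in this order (a step that is already met when the one before it is completed fails the run):
1. the pawl is swung well clear of the teeth (value of joint pawl above 0.3 rad), for 0.2 s.
2. with the pawl still clear, the wheel is turned backward until the knob is in line with the green mark (value of joint pawl above 0.2 rad and horizontal distance between knob and park_point below 0.01 m and velocity of joint wheel below 0.1 rad/s), for 0.3 s.
3. the pawl is back against the teeth (value of joint pawl below 0.17 rad), for 0.2 s.
At the end, for the whole second after the job is handed in: The knob stands within 12 mm of the point in line with the green mark (about 15 degrees), the wheel is at rest, and the pawl is back against the teeth (joint below 0.17 rad) (value of joint pawl below 0.17 rad and horizontal distance between knob and park_point below 0.012 m and velocity of joint wheel between -0.05 and 0.05 rad/s); the robot touches nothing.
It fails at once if the green mark is shifted by more than 6 mm (distance of park_point from where it was at the start of the episode above 0.006 m).
It fails at once if another thing on the counter is shifted by more than 25 mm (distance of any of mixing_bowl, beech_paddle, seed_jar, measuring_cup, spice_can, dough_weight from where it was at the start of the episode above 0.025 m).
It also fails if it takes over 72 s, if anything falls off the work surface, if the arm or the gripper's body presses on something with over 40 N, if the wrist force passes 120 N, or if a joint passes its speed limit or range.

## Working session

There is one attempt and no reset: what is moved stays moved. The work goes in short steps, Python scripts to look and compute and a shell command to move; the robot and the scene stay as the last step left them, time stands still between calls to the robot, and variables do not carry over. Pictures are saved under pics/ and viewed, and the job is handed in when it is done.

```bash
mkdir -p pics
python3 - <<'E'
from cell import ctrl,get_image,camera_params
import cv2
print(ctrl.read_state())
for n in ("scene","top"):
    print(camera_params(n)); cv2.imwrite(f"pics/{n}0.png",get_image(n))
E
```

```text
{'clock': 0.0, 'qpos': array([ 1.26422393,  0.62933819,  0.03845469,  1.51836739, -0.02700245,
        0.99627175, -0.02003795]), 'qd': array([-0.00058087, -0.0003358 , -0.00150952, -0.00118166, -0.00031817,
       -0.00034137,  0.00025033]), 'tau': array([ 2.27233586e-04, -5.63398933e+01,  1.22643001e+00, -1.93441808e+01,
        1.10843580e-02,  1.07665957e-02, -4.68893489e-06]), 'eef_pos': array([ 154.8733003 , -630.66223976,  238.3946315 ]), 'tool_rot': array([-3.12574308,  1.56893002,  1.82736872]), 'force': array([ 0.29051662, -0.0187875 ,  0.09346849]), 'torque': array([-0.04738443,  0.02784359,  0.00578157]), 'width': 85.56318308900727}
{'fx': 499.87936532682363, 'fy': 499.87936532682363, 'cx': 278.68618254524154, 'cy': 213.69444674583062, 'eye': array([1113.30139771,  703.19967036, 1332.54151866]), 'orientation': array([0.67332114, 0.01468675, 2.45003368])}
{'fx': 432.3871527748315, 'fy': 432.3871527748315, 'cx': 280.36412816879476, 'cy': 207.6130619041269, 'eye': array([ 327.70317858,   14.42952411, 1433.04595764]), 'orientation': array([ 0.18928688, -0.01814623, -1.56675047])}
```

View pics/scene0.png

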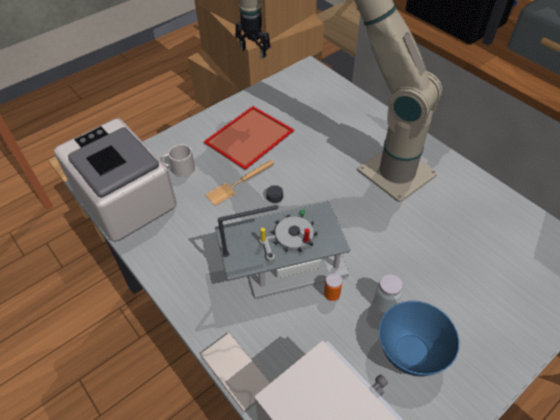

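View pics/top0.png

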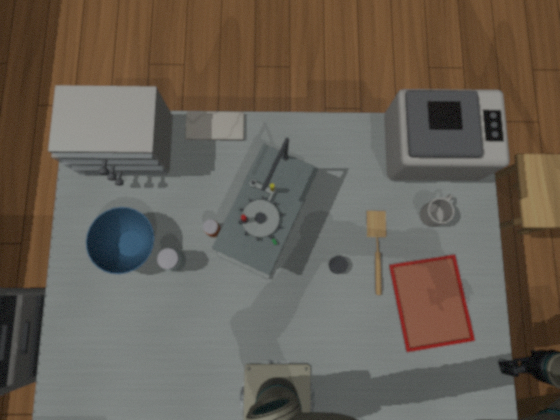

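The scene shows the press in the middle, with the yellow post (263,233), red knob (307,236) and green mark (303,212). In the top view they are at about (272,187), (243,219) and (276,241). I'll enlarge both.

Run:
```python
import cv2
a=cv2.imread("pics/top0.png")[130:280,205:355]; cv2.imwrite("pics/topz.png",cv2.resize(a,(600,600),interpolation=cv2.INTER_CUBIC))
a=cv2.imread("pics/scene0.png")[185:305,200:360]; cv2.imwrite("pics/scenez.png",cv2.resize(a,(800,600),interpolation=cv2.INTER_CUBIC))
```

```text
(no output)
```

View pics/topz.png

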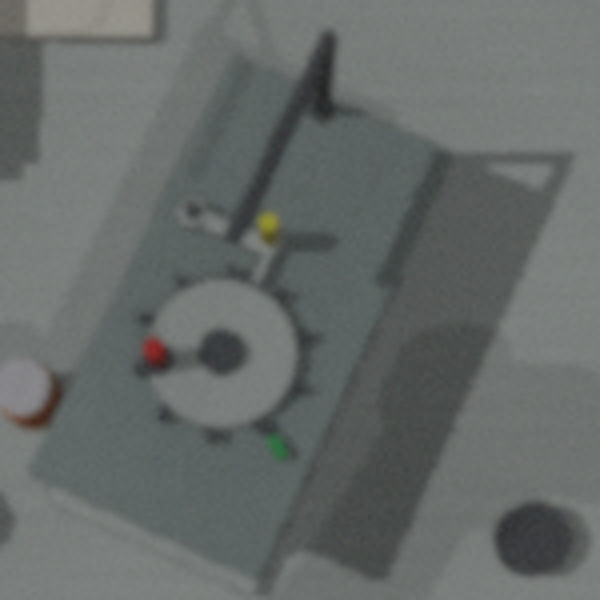

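View pics/scenez.png

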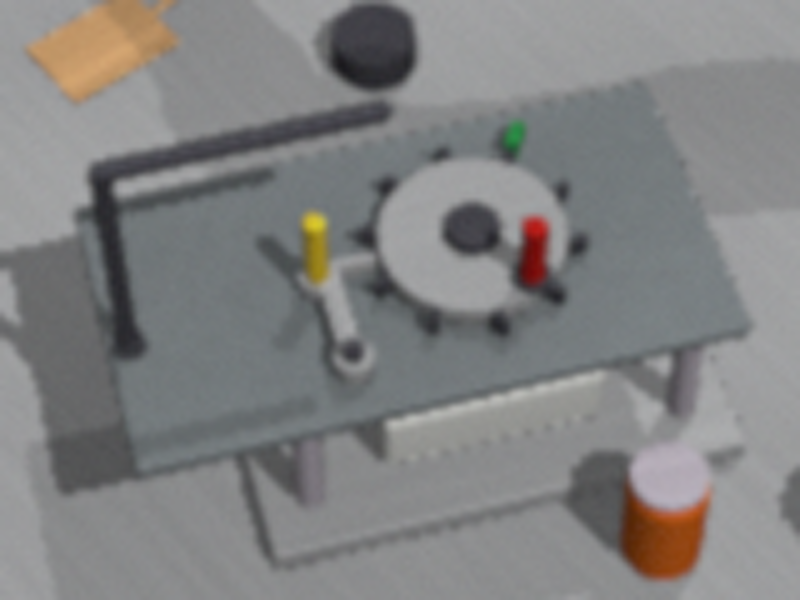

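```bash
cat > h.py <<'E'
import numpy as np, cv2
from scipy.spatial.transform import Rotation as Rn
from cell import ctrl,get_image,camera_params
def cam(n):
    c=camera_params(n); return c, Rn.from_euler('xyz',c['orientation']).as_matrix()
def ray(n,u,v):
    c,R=cam(n); d=np.array([(u-c['cx'])/c['fx'],-(v-c['cy'])/c['fy'],-1]); return c['eye'],R@d
def atz(n,u,v,z):
    e,d=ray(n,u,v); return (e+d*(z-e[2])/d[2])
def proj(n,P):
    c,R=cam(n); q=(np.atleast_2d(P)-c['eye'])@R; return np.c_[c['cx']+c['fx']*q[:,0]/-q[:,2],c['cy']-c['fy']*q[:,1]/-q[:,2]]
def tri(pts):
    A=np.zeros((3,3));b=np.zeros(3)
    for n,u,v in pts:
        e,d=ray(n,u,v);d=d/np.linalg.norm(d);M=np.eye(3)-np.outer(d,d);A+=M;b+=M@e
    return np.linalg.solve(A,b)
T=lambda x,y:("top",205+(x+.5)/4-.5,130+(y+.5)/4-.5)
S=lambda x,y:("scene",200+(x+.5)/5-.5,185+(y+.5)/5-.5)
E
python3 - <<'E'
from h import *
np.set_printoptions(precision=1,suppress=True)
D=dict(hub=(T(223,351),S(472,227),175),knob=(T(154,348),S(536,222),217),post=(T(268,222),S(315,219),218),mark=(T(279,446),S(514,130),164),piv=(T(192,211),S(352,352),175),
 cA=(T(228,52),S(140,470),150),cB=(T(450,152),S(80,213),150),cC=(T(262,592),S(645,85),150),cD=(T(32,472),S(748,328),150),
 barEnd=(T(235,235),S(385,110),310), barUp=(T(328,36),S(100,172),310))
P={}
for k,(t,s,z) in D.items():
    print(k,z,tri([t,s]),atz(*t,z),atz(*s,z)); P[k]=(atz(*t,z)+atz(*s,z))/2
# fit pose: known local points
L=dict(hub=(0,0),post=(5,-94),piv=(65,-88),cA=(95,-220),cB=(-95,-220),cC=(-95,140),cD=(95,140))
l=np.array([L[k] for k in L]);w=np.array([P[k][:2] for k in L])
z1=l@[1,1j];z2=w@[1,1j]
a=np.vdot(z1-z1.mean(),z2-z2.mean());yaw=np.angle(a);t=z2.mean()-z1.mean()*np.exp(1j*yaw)
print('yaw',yaw,'org',t,{k:np.round((z2-t-z1*np.exp(1j*yaw))[i],1) for i,k in enumerate(L)})
h=P['hub'][:2]
for k in ('knob','mark','post','piv','barEnd'):
    d=(P[k][:2]@[1,1j]-t)*np.exp(-1j*yaw);print(k,'local',d,abs(d),np.angle(d))
E
```

```text
hub 175 [539.6  52.1 169. ] [539.1  51.4 175. ] [542.2  56.  175. ]
knob 217 [533.6  99.6 216.9] [533.9  99.3 217. ] [533.4  99.9 217. ]
post 218 [626.5  19.  217.7] [626.6  18.8 218. ] [626.5  19.3 218. ]
mark 164 [470.   10.1 163.1] [470.4   9.6 164. ] [470.1  11.1 164. ]
piv 175 [646.9  75.8 169.2] [645.1  75.9 175. ] [649.6  78.6 175. ]
cA 150 [778.2  51.3 151.8] [778.9  51.2 150. ] [777.6  50.4 150. ]
cB 150 [ 700.1 -120.1  146.1] [ 699.9 -120.6  150. ] [ 700.7 -116.2  150. ]
cC 150 [366.1  20.1 133.7] [364.6  21.3 150. ] [377.4  28.2 150. ]
cD 150 [452.  193.9 141.1] [451.5 192.2 150. ] [456.5 198.2 150. ]
barEnd 310 [594.   41.5 309.2] [594.8  40.4 310. ] [593.5  43.2 310. ]
barUp 310 [733.9 -20.7 310.8] [734.8 -21.4 310. ] [733.1 -20.5 310. ]
yaw 1.1494517045581008 org (539.627566188319+54.05652072889064j) {'hub': np.complex128(1-0.4j), 'post': np.complex128(-0.9-1.1j), 'piv': np.complex128(0.8-0.1j), 'cA': np.complex128(-1+0j), 'cB': np.complex128(-1.2+4.2j), 'cC': np.complex128(-2+0.1j), 'cD': np.complex128(3.3-2.8j)}
knob local (39.09668800167497+24.075027838643916j) 45.914681509641284 0.5519429982512527
mark local (-68.25143566896756+45.453149589450874j) 82.00150778172446 2.5540751419189656
post local (3.6245005197903524-93.64172049635651j) 93.71183928157485 -1.5321095950552568
piv local (65.23181899923358-88.81969028347967j) 110.20039742216008 -0.9373349055414855
barEnd local (11.150854435635713-54.79436055083477j) 55.9174704615616 -1.3700341176224016
```

The fit is consistent: yaw is about 1.15, the hub is at (540,54), the knob is at local 0.55 rad and radius 46, and the mark is at 2.55 rad and radius 82. Next is the route to the tilted pre-grasp.

```bash
cat >> h.py <<'E'
from scipy.spatial.transform import Slerp
YAW=1.1495; HUB=np.array([539.6,54.0])
def W(x,y,z):
    c,s=np.cos(YAW),np.sin(YAW); return np.array([HUB[0]+c*x-s*y,HUB[1]+s*x+c*y,z])
XP=W(1,0,0)-W(0,0,0);YP=W(0,1,0)-W(0,0,0);ZP=np.array([0,0,1.])
def frame(xdir,zdir):
    x=xdir/np.linalg.norm(xdir);z=zdir-x*(zdir@x);z/=np.linalg.norm(z);return np.c_[x,np.cross(z,x),z]
def cur():
    s=ctrl.read_state();return s,np.array(s['eef_pos']),Rn.from_euler('xyz',s['tool_rot']).as_matrix()
def plan(gp,R1,n,grip):
    """gp = grasp point target (11mm behind TCP)"""
    s,p,R=cur(); p1=gp+11*R1[:,0]
    rv=Rn.from_matrix(R.T@R1).as_rotvec(); out=[]
    for i in range(n):
        Ri=R@Rn.from_rotvec(rv*i/n).as_matrix(); d=Ri.T@(p1-p)/n
        out.append(' '.join([f"{grip}"]+[f"{v:.1f}" for v in d]+[f"{v:.3f}" for v in rv/n]))
    print('dist',np.round(np.linalg.norm(p1-p),1),'ang',np.round(np.degrees(np.linalg.norm(rv)),1),'per row',np.linalg.norm(p1-p)/n,np.degrees(np.linalg.norm(rv))/n)
    print('; '.join(out))
def where():
    s,p,R=cur();g=p-11*R[:,0]-np.r_[HUB,0];print('t',round(s['clock'],2),'grasp local',np.round([g@XP,g@YP,g[2]],1),'x',np.round([R[:,0]@XP,R[:,0]@YP,R[2,0]],2),'z',np.round([R[:,2]@XP,R[:,2]@YP,R[2,2]],2),'F',np.round(s['force'],1),'w',round(s['width'],1),'q',np.round(s['qpos'],2))
th=np.radians(40); XT=-np.cos(th)*ZP+np.sin(th)*XP
E
python3 - <<'E'
from h import *
where()
s,p,R=cur();print(R)
for sg in (1,-1):
    R1=frame(XT,sg*YP); plan(W(4,-94,201)-150*XT,R1,20,0)
E
```

```text
t 0.1 grasp local [-782.2   71.   249.5] x [ 0.  0. -1.] z [-0.79 -0.61 -0.  ] F [ 0.1  0.6 -0.4] w 85.6 q [ 1.26  0.63  0.04  1.52 -0.03  1.   -0.02]
[[-4.17843852e-04  9.71144725e-01  2.38490563e-01]
 [ 1.65917825e-03  2.38490929e-01 -9.71143308e-01]
 [-9.99998536e-01 -1.00879053e-05 -1.71095417e-03]]
dist 719.4 ang 131.3 per row 35.969431390737526 6.562737020510129
0 -3.4 27.9 -22.4 0.106 0.039 -0.019; 0 -3.0 25.3 -25.4 0.106 0.039 -0.019; 0 -2.4 22.4 -28.0 0.106 0.039 -0.019; 0 -1.7 19.3 -30.3 0.106 0.039 -0.019; 0 -0.8 16.0 -32.2 0.106 0.039 -0.019; 0 0.2 12.4 -33.7 0.106 0.039 -0.019; 0 1.3 8.8 -34.8 0.106 0.039 -0.019; 0 2.6 5.1 -35.5 0.106 0.039 -0.019; 0 3.9 1.4 -35.7 0.106 0.039 -0.019; 0 5.3 -2.3 -35.5 0.106 0.039 -0.019; 0 6.7 -5.9 -34.8 0.106 0.039 -0.019; 0 8.2 -9.5 -33.7 0.106 0.039 -0.019; 0 9.7 -12.8 -32.2 0.106 0.039 -0.019; 0 11.1 -15.9 -30.3 0.106 0.039 -0.019; 0 12.6 -18.8 -28.0 0.106 0.039 -0.019; 0 14.0 -21.4 -25.3 0.106 0.039 -0.019; 0 15.3 -23.6 -22.4 0.106 0.039 -0.019; 0 16.6 -25.5 -19.1 0.106 0.039 -0.019; 0 17.8 -27.1 -15.7 0.106 0.039 -0.019; 0 18.8 -28.2 -12.0 0.106 0.039 -0.019
dist 719.4 ang 64.8 per row 35.969431390737526 3.2383044497900877
0 -3.4 27.9 -22.4 -0.044 0.016 0.032; 0 -2.1 29.0 -21.2 -0.044 0.016 0.032; 0 -0.9 29.9 -20.0 -0.044 0.016 0.032; 0 0.4 30.8 -18.6 -0.044 0.016 0.032; 0 1.7 31.5 -17.3 -0.044 0.016 0.032; 0 3.0 32.2 -15.8 -0.044 0.016 0.032; 0 4.3 32.7 -14.4 -0.044 0.016 0.032; 0 5.6 33.1 -12.9 -0.044 0.016 0.032; 0 6.8 33.5 -11.3 -0.044 0.016 0.032; 0 8.1 33.7 -9.7 -0.044 0.016 0.032; 0 9.3 33.8 -8.1 -0.044 0.016 0.032; 0 10.5 33.8 -6.5 -0.044 0.016 0.032; 0 11.7 33.7 -4.9 -0.044 0.016 0.032; 0 12.9 33.4 -3.2 -0.044 0.016 0.032; 0 14.0 33.1 -1.5 -0.044 0.016 0.032; 0 15.1 32.7 0.1 -0.044 0.016 0.032; 0 16.1 32.1 1.8 -0.044 0.016 0.032; 0 17.1 31.5 3.4 -0.044 0.016 0.032; 0 18.0 30.7 5.1 -0.044 0.016 0.032; 0 18.9 29.9 6.7 -0.044 0.016 0.032
```

```bash
python3 -m handwheel '0 -20 27.9 -22.4 -0.044 0.016 0.032; 0 -15 29.0 -21.2 -0.044 0.016 0.032; 0 -10 29.9 -20.0 -0.044 0.016 0.032; 0 -5 30.8 -18.6 -0.044 0.016 0.032; 0 1.7 31.5 -17.3 -0.044 0.016 0.032; 0 3.0 32.2 -15.8 -0.044 0.016 0.032; 0 4.3 32.7 -14.4 -0.044 0.016 0.032; 0 5.6 33.1 -12.9 -0.044 0.016 0.032; 0 6.8 33.5 -11.3 -0.044 0.016 0.032; 0 8.1 33.7 -9.7 -0.044 0.016 0.032'
python3 - <<'E'
from h import *
where(); plan(W(4,-94,201)-140*XT,frame(XT,-YP),10,0)
E
```

```text
clock: 1.1
eef_pos: [371.8, -336.8, 316.9]
tool_rot: [1.833, 1.202, 0.956]
force: [-0.1, -0.1, -0.6]
width: 42.4
t 1.1 grasp local [-429.1   -6.   327.2] x [ 0.35 -0.07 -0.93] z [-0.42 -0.9  -0.09] F [-0.1 -0.1 -0.6] w 42.4 q [ 1.11  0.41 -0.27  1.77 -0.29  1.08  0.12]
dist 357.6 ang 31.5 per row 35.75671552171848 3.145987662295624
0 14.5 32.0 -6.6 -0.043 0.014 0.031; 0 15.5 31.8 -5.1 -0.043 0.014 0.031; 0 16.6 31.5 -3.5 -0.043 0.014 0.031; 0 17.6 31.1 -1.9 -0.043 0.014 0.031; 0 18.6 30.5 -0.3 -0.043 0.014 0.031; 0 19.5 29.9 1.2 -0.043 0.014 0.031; 0 20.4 29.2 2.8 -0.043 0.014 0.031; 0 21.3 28.4 4.3 -0.043 0.014 0.031; 0 22.1 27.5 5.8 -0.043 0.014 0.031; 0 22.9 26.5 7.3 -0.043 0.014 0.031
```

```bash
python3 -m handwheel '0 14.5 32.0 -6.6 -0.043 0.014 0.031; 0 15.5 31.8 -5.1 -0.043 0.014 0.031; 0 16.6 31.5 -3.5 -0.043 0.014 0.031; 0 17.6 31.1 -1.9 -0.043 0.014 0.031; 0 18.6 30.5 -0.3 -0.043 0.014 0.031; 0 19.5 29.9 1.2 -0.043 0.014 0.031; 0 20.4 29.2 2.8 -0.043 0.014 0.031; 0 21.3 28.4 4.3 -0.043 0.014 0.031; 0 22.1 27.5 5.8 -0.043 0.014 0.031; 0 22.9 26.5 7.3 -0.043 0.014 0.031'
python3 - <<'E'
from h import *
where(); plan(W(4,-94,201)-60*XT,frame(XT,-YP),4,0)
cv2.imwrite("pics/s1.png",get_image("scene"))
E
```

```text
clock: 2.1
eef_pos: [596.4, -43.9, 298.8]
tool_rot: [1.563, 0.868, 1.159]
force: [0.1, 0.6, 0.0]
width: 42.8
t 2.1 grasp local [-73.2 -91.9 307.2] x [ 0.65  0.01 -0.76] z [ 0.02 -1.    0.01] F [0.1 0.6 0. ] w 42.8 q [ 0.79  0.59 -0.6   1.77 -0.52  0.84  0.23]
dist 71.6 ang 1.0 per row 17.896723315951213 0.24397510132387262
0 17.7 -2.4 0.6 0.004 -0.001 -0.001; 0 17.7 -2.4 0.6 0.004 -0.001 -0.001; 0 17.7 -2.3 0.6 0.004 -0.001 -0.001; 0 17.7 -2.3 0.6 0.004 -0.001 -0.001
```

View pics/s1.png

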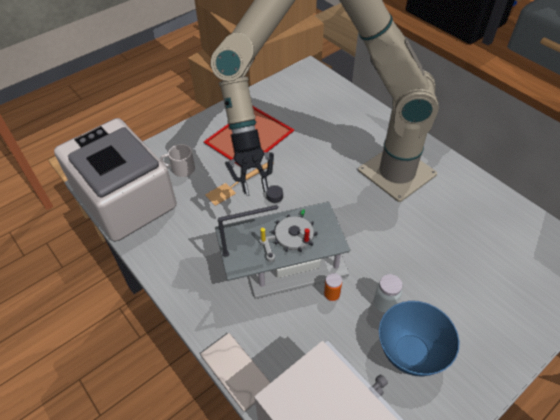

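The hand is tilted in from the right with its fingers at (255,190), still short of the bar. I'll move in.

```bash
python3 -m handwheel '0 17.7 -2.4 0.6 0.004 -0.001 -0.001; 0 17.7 -2.4 0.6 0.004 -0.001 -0.001; 0 17.7 -2.3 0.6 0.004 -0.001 -0.001; 0 17.7 -2.3 0.6 0.004 -0.001 -0.001'
python3 - <<'E'
from h import *
where(); plan(W(4,-94,203),frame(XT,-YP),4,-0.1)
for n,(a,b,c,d) in dict(scene=(185,305,200,360),top=(130,280,205,355)).items():
    cv2.imwrite(f"pics/{n}2.png",cv2.resize(get_image(n)[a:b,c:d],(d*4-c*4,b*4-a*4),interpolation=cv2.INTER_CUBIC))
E
```

```text
clock: 2.55
eef_pos: [617.4, -1.8, 237.4]
tool_rot: [1.572, 0.866, 1.159]
force: [0.0, 0.6, 0.5]
width: 42.8
t 2.55 grasp local [-26.2 -93.9 245.7] x [ 0.65  0.01 -0.76] z [ 0.01 -1.   -0.  ] F [0.  0.6 0.5] w 42.8 q [ 0.7   0.68 -0.6   1.82 -0.54  0.67  0.24]
dist 52.3 ang 0.6 per row 13.08421323810828 0.15406038624362584
-0.1 13.0 -1.2 0.1 0.001 -0.002 -0.002; -0.1 13.0 -1.2 0.1 0.001 -0.002 -0.002; -0.1 13.0 -1.1 0.1 0.001 -0.002 -0.002; -0.1 13.0 -1.1 0.1 0.001 -0.002 -0.002
```

View pics/scene2.png

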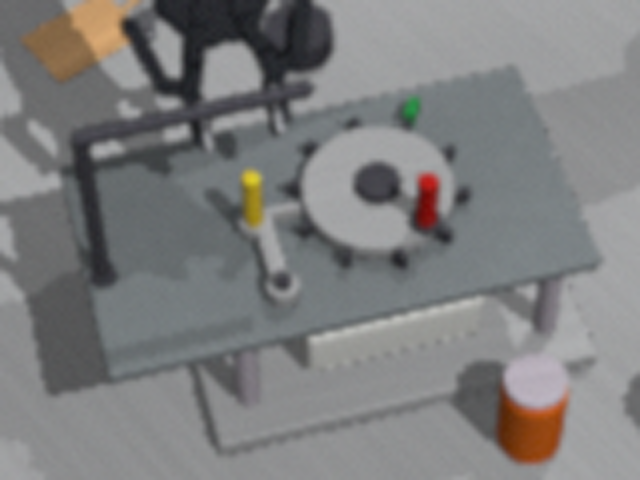

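View pics/top2.png

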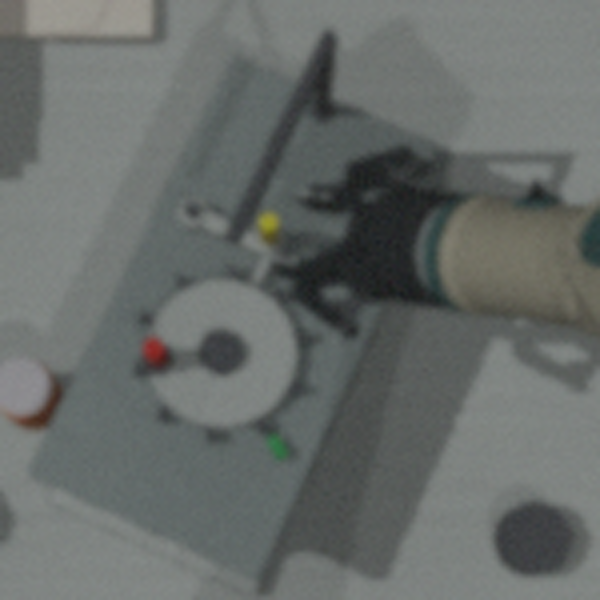

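The open fingers at scene crop (205,140) and (280,125) straddle the post line at (253,185). The hand is clear below and in front of the bar, so I'll continue in.

```bash
python3 -m handwheel '-0.1 13.0 -1.2 0.1 0.001 -0.002 -0.002; -0.1 13.0 -1.2 0.1 0.001 -0.002 -0.002; -0.1 13.0 -1.1 0.1 0.001 -0.002 -0.002; -0.1 13.0 -1.1 0.1 0.001 -0.002 -0.002'
python3 - <<'E'
from h import *
where(); plan(W(4,-94,203),frame(XT,-YP),2,-0.5)
for n,(a,b,c,d) in dict(scene=(185,305,200,360)).items():
    cv2.imwrite(f"pics/{n}3.png",cv2.resize(get_image(n)[a:b,c:d],(d*4-c*4,b*4-a*4),interpolation=cv2.INTER_CUBIC))
E
```

```text
clock: 3.05
eef_pos: [630.0, 23.0, 194.8]
tool_rot: [1.566, 0.876, 1.144]
force: [0.2, -0.5, 0.3]
width: 38.3
t 3.05 grasp local [  1.6 -95.2 203.2] x [ 0.64 -0.   -0.77] z [-0. -1.  0.] F [ 0.2 -0.5  0.3] w 38.3 q [ 0.65  0.75 -0.61  1.85 -0.56  0.54  0.25]
dist 2.7 ang 0.3 per row 1.3506021639341332 0.13620982710385438
-0.5 0.8 0.9 -0.6 -0.000 0.002 0.001; -0.5 0.8 0.9 -0.6 -0.000 0.002 0.001
```

View pics/scene3.png

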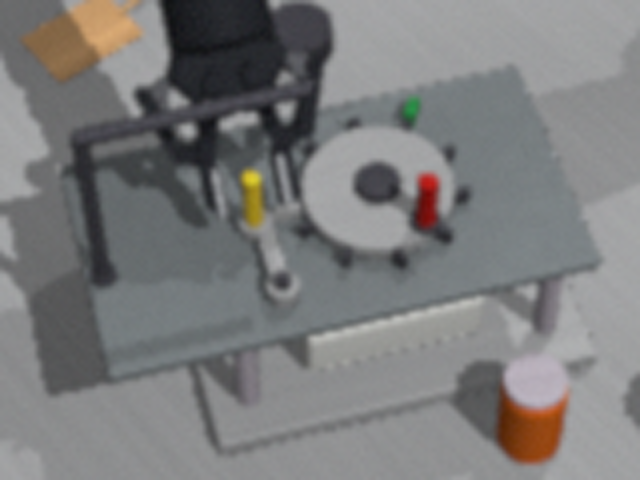

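```bash
python3 -m handwheel '-0.5 0.8 0.9 -0.6 0 0.002 0.001; -0.5 0.8 0.9 -0.6 0 0.002 0.001; -0.5 0 0 0 0 0 0; -0.5 0 0 0 0 0 0; -0.5 0.6 0.7 6.6 0 0 0; -0.5 1 1.2 6.6 0 0 0; -0.5 1.8 2.1 6.6 0 0 0; -0.5 2.5 3 6.6 0 0 0; -0.5 3 3.5 6.6 0 0 0; -0.5 0 0 0 0 0 0'
python3 - <<'E'
from h import *
where(); plan(W(65-46.1,-88-38.8,203),frame(XT,-YP),2,-0.5)
for n,(a,b,c,d) in dict(scene=(185,305,200,360),top=(130,280,205,355)).items():
    cv2.imwrite(f"pics/{n}4.png",cv2.resize(get_image(n)[a:b,c:d],(d*4-c*4,b*4-a*4),interpolation=cv2.INTER_CUBIC))
E
```

```text
clock: 4.1
eef_pos: [668.9, 22.9, 195.6]
tool_rot: [1.571, 0.874, 1.149]
force: [0.3, -0.0, 0.1]
width: 21.4
t 4.1 grasp local [  17.5 -130.8  204.1] x [ 0.64 -0.   -0.77] z [-0. -1.  0.] F [ 0.3 -0.   0.1] w 21.4 q [ 0.59  0.78 -0.56  1.74 -0.53  0.6   0.21]
dist 4.3 ang 0.1 per row 2.173643368649144 0.04204236816795762
-0.5 0.9 0.2 -2.0 -0.000 0.000 0.001; -0.5 0.9 0.2 -2.0 -0.000 0.000 0.001
```

View pics/scene4.png

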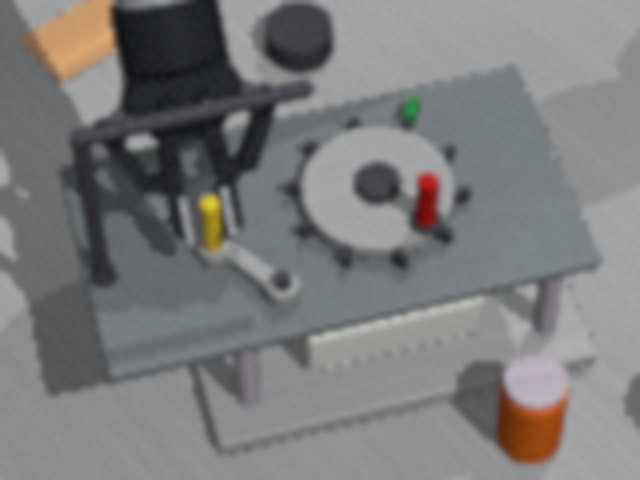

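View pics/top4.png

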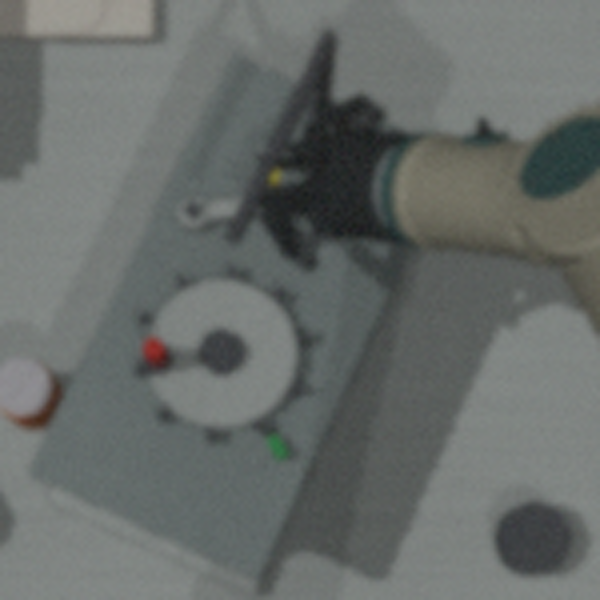

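The pawl is clearly swung out, with the post at (210,200) in the scene crop and the nose off the wheel. I'll check the angle, then open and back out along the tool axis.

```bash
cat >> h.py <<'E'
def loc(n,u,v,z):
    p=atz(n,u,v,z)-np.r_[HUB,0]; return np.array([p@XP,p@YP])
def pawl(n,u,v):
    d=loc(n,u,v,218)-[65,-88]; a=np.arctan2(d[1],d[0])-np.arctan2(-6,-60); return (a+np.pi)%(2*np.pi)-np.pi,np.hypot(*d)
E
python3 - <<'E'
from h import *
print(pawl("scene",200+210/4,185+200/4),pawl("top",205+276/4,130+177/4))
E
python3 -m handwheel '-0.2 0 0 -1 0 0 0; -0.1 0 0 0 0 0 0; -0.1 -20 0 0 0 0 0; -0.1 -40 0 0 0 0 0; -0.1 -40 0 0 0 0 0; -0.1 -40 0 0 0 0 0'
python3 - <<'E'
from h import *
where()
for a in (0.552+np.pi/2,0.552-np.pi/2):
    t=np.cos(a)*XP+np.sin(a)*YP; R1=frame(-ZP,t); print(a); plan(W(40,24.6,290),R1,8,0)
E
```

```text
(np.float64(0.5823689141051727), np.float64(60.27287102698565)) (np.float64(0.5130749280038418), np.float64(66.33874274817249))
clock: 4.8
eef_pos: [625.7, -55.5, 301.7]
tool_rot: [1.59, 0.873, 1.173]
force: [0.5, -0.3, -0.5]
width: 38.4
t 4.8 grasp local [ -71.8 -123.5  310.1] x [ 0.64  0.02 -0.77] z [ 0.01 -1.   -0.01] F [ 0.5 -0.3 -0.5] w 38.4 q [ 0.74  0.62 -0.55  1.67 -0.5   0.9   0.18]
2.1227963267948966
dist 182.7 ang 150.5 per row 22.836923612996372 18.816123934891383
0 10.9 8.2 -18.3 0.307 -0.112 -0.029; 0 8.5 2.4 -21.1 0.307 -0.112 -0.029; 0 6.1 -4.1 -21.6 0.307 -0.112 -0.029; 0 3.9 -10.4 -20.0 0.307 -0.112 -0.029; 0 2.3 -15.9 -16.3 0.307 -0.112 -0.029; 0 1.3 -20.0 -10.9 0.307 -0.112 -0.029; 0 1.0 -22.4 -4.4 0.307 -0.112 -0.029; 0 1.6 -22.7 2.4 0.307 -0.112 -0.029
-1.0187963267948965
dist 182.7 ang 50.5 per row 22.836923612996372 6.307614564594484
0 10.9 8.2 -18.3 -0.066 0.022 -0.085; 0 10.5 10.3 -17.5 -0.066 0.022 -0.085; 0 9.9 12.3 -16.5 -0.066 0.022 -0.085; 0 9.1 14.1 -15.5 -0.066 0.022 -0.085; 0 8.2 15.8 -14.3 -0.066 0.022 -0.085; 0 7.1 17.4 -13.0 -0.066 0.022 -0.085; 0 5.8 18.8 -11.7 -0.066 0.022 -0.085; 0 4.4 19.9 -10.3 -0.066 0.022 -0.085
```

Run:
```python
from h import *
a=0.552-np.pi/2;t=np.cos(a)*XP+np.sin(a)*YP; R1=frame(-ZP,t); plan(W(-60,30,300),R1,8,0)
```

```text
dist 153.9 ang 50.5 per row 19.242654677581807 6.307614564594484
0 1.9 -0.6 -19.1 -0.066 0.022 -0.085; 0 2.3 0.8 -19.1 -0.066 0.022 -0.085; 0 2.6 2.3 -18.9 -0.066 0.022 -0.085; 0 2.8 3.8 -18.7 -0.066 0.022 -0.085; 0 2.8 5.2 -18.3 -0.066 0.022 -0.085; 0 2.7 6.6 -17.9 -0.066 0.022 -0.085; 0 2.4 8.0 -17.3 -0.066 0.022 -0.085; 0 2.1 9.3 -16.7 -0.066 0.022 -0.085
```

```bash
python3 -m handwheel '0 1.9 -0.6 -19.1 -0.066 0.022 -0.085; 0 2.3 0.8 -19.1 -0.066 0.022 -0.085; 0 2.6 2.3 -18.9 -0.066 0.022 -0.085; 0 2.8 3.8 -18.7 -0.066 0.022 -0.085; 0 2.8 5.2 -18.3 -0.066 0.022 -0.085; 0 2.7 6.6 -17.9 -0.066 0.022 -0.085; 0 2.4 8.0 -17.3 -0.066 0.022 -0.085; 0 2.1 9.3 -16.7 -0.066 0.022 -0.085; 0 0 0 0 0 0 0'
python3 - <<'E'
from h import *
where()
a=0.552-np.pi/2;t=np.cos(a)*XP+np.sin(a)*YP; R1=frame(-ZP,t); plan(W(40,24.6,290),R1,4,0)
E
```

```text
clock: 5.7
eef_pos: [484.0, 3.5, 292.2]
tool_rot: [-1.334, 1.539, -1.198]
force: [-0.6, 0.2, -0.3]
width: 42.5
t 5.7 grasp local [-68.5  30.3 303.2] x [-0.02 -0.02 -1.  ] z [ 0.53 -0.85  0.01] F [-0.6  0.2 -0.3] w 42.5 q [ 0.19  0.34 -0.37  1.9   0.19  0.93 -0.14]
dist 109.7 ang 1.8 per row 27.43305224913801 0.4623224746192156
0 2.7 22.4 15.5 0.001 0.002 0.008; 0 2.9 22.4 15.5 0.001 0.002 0.008; 0 3.0 22.4 15.5 0.001 0.002 0.008; 0 3.2 22.4 15.5 0.001 0.002 0.008
```

```bash
python3 -m handwheel '0 2.7 22.4 15.5 0.001 0.002 0.008; 0 2.9 22.4 15.5 0.001 0.002 0.008; 0 3.0 22.4 15.5 0.001 0.002 0.008; 0 3.2 22.4 15.5 0.001 0.002 0.008; 0 0 0 0 0 0 0'
python3 - <<'E'
from h import *
where()
a=0.552-np.pi/2;t=np.cos(a)*XP+np.sin(a)*YP; R1=frame(-ZP,t); plan(W(40,24.6,201),R1,4,0)
for n,(a,b,c,d) in dict(scene=(185,305,200,360),top=(130,280,205,355)).items():
    cv2.imwrite(f"pics/{n}5.png",cv2.resize(get_image(n)[a:b,c:d],(d*4-c*4,b*4-a*4),interpolation=cv2.INTER_CUBIC))
E
```

```text
clock: 6.2
eef_pos: [535.2, 102.1, 279.4]
tool_rot: [1.363, 1.566, 1.49]
force: [-0.6, -0.3, -1.0]
width: 42.7
t 6.2 grasp local [ 42.   23.7 290.4] x [ 0.  0. -1.] z [ 0.52 -0.85  0.  ] F [-0.6 -0.3 -1. ] w 42.7 q [ 0.02  0.45 -0.38  1.76  0.19  0.97 -0.31]
dist 89.4 ang 0.3 per row 22.348022314708786 0.08497739804819689
0 22.3 -0.4 -0.5 -0.001 0.000 -0.001; 0 22.3 -0.4 -0.5 -0.001 0.000 -0.001; 0 22.3 -0.4 -0.5 -0.001 0.000 -0.001; 0 22.3 -0.3 -0.5 -0.001 0.000 -0.001
```

View pics/scene5.png

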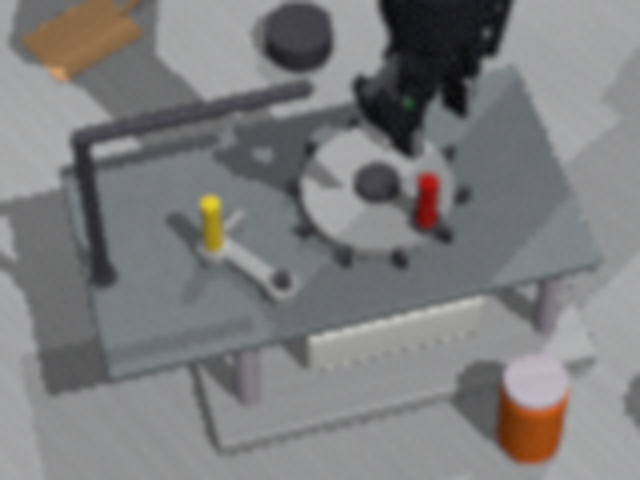

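View pics/top5.png

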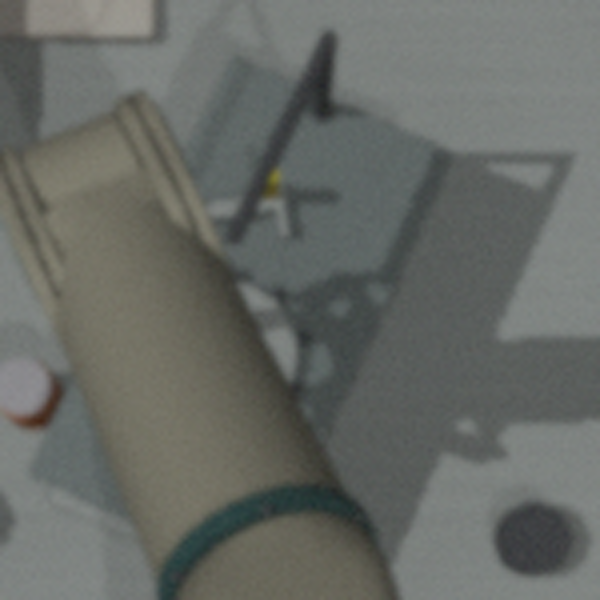

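The pawl stayed out (post at 210,200) and the knob at (428,185) is below the hand. I'll descend and then narrow the jaws.

```bash
python3 -m handwheel '0 22.3 -0.4 -0.5 0 0 0; 0 22.3 -0.4 -0.5 0 0 0; 0 22.3 -0.4 -0.5 0 0 0; 0 21.5 -0.3 -0.5 0 0 0; -0.45 0 0 0 0 0 0; -0.45 0 0 0 0 0 0; -0.45 0 0 0 0 0 0'
python3 - <<'E'
from h import *
where()
for n,(a,b,c,d) in dict(scene=(185,305,200,360)).items():
    cv2.imwrite(f"pics/{n}6.png",cv2.resize(get_image(n)[a:b,c:d],(d*4-c*4,b*4-a*4),interpolation=cv2.INTER_CUBIC))
E
```

```text
clock: 7.0
eef_pos: [532.7, 85.9, 191.5]
tool_rot: [-0.929, 1.567, -0.821]
force: [-0.4, 0.2, -0.5]
width: 23.9
t 7.0 grasp local [ 26.3  19.4 202.5] x [-0. -0. -1.] z [ 0.51 -0.86  0.  ] F [-0.4  0.2 -0.5] w 23.9 q [ 0.01  0.55 -0.34  1.87  0.26  0.76 -0.36]
```

View pics/scene6.png

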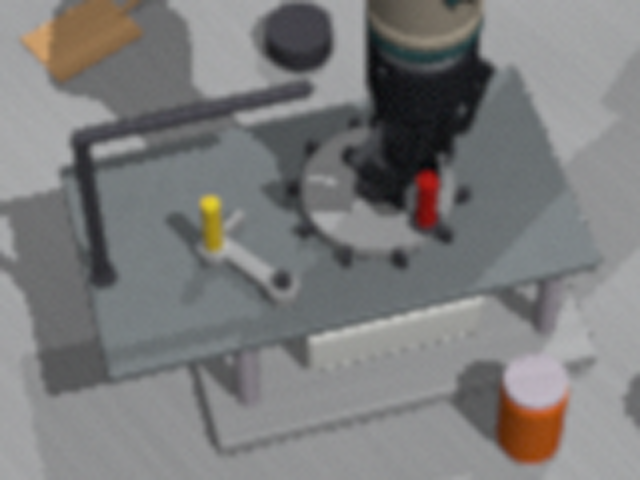

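The hand drifted 15 mm inward during the descent without contact. The knob is just outside the pads radially, so I'll open, shift outward and narrow again.

```bash
python3 -m handwheel '-0.1 0 0 0 0 0 0; -0.1 0 0 0.5 0 0 0; -0.1 0 5 1 0 0 0; -0.1 0 5 1 0 0 0; -0.1 0 4 0.5 0 0 0; -0.1 0 0 0 0 0 0'
python3 - <<'E'
from h import *
where()
a=0.552-np.pi/2;t=np.cos(a)*XP+np.sin(a)*YP; R1=frame(-ZP,t); plan(W(40,24.6,201),R1,1,0)
for n,(a,b,c,d) in dict(scene=(185,305,200,360)).items():
    cv2.imwrite(f"pics/{n}7.png",cv2.resize(get_image(n)[a:b,c:d],(d*4-c*4,b*4-a*4),interpolation=cv2.INTER_CUBIC))
E
```

```text
clock: 7.65
eef_pos: [535.9, 102.4, 194.6]
tool_rot: [-0.302, 1.562, -0.193]
force: [0.1, 0.3, 0.4]
width: 38.4
t 7.65 grasp local [ 42.6  23.2 205.6] x [ 0.   -0.01 -1.  ] z [ 0.51 -0.86  0.01] F [0.1 0.3 0.4] w 38.4 q [-0.02  0.55 -0.34  1.86  0.26  0.77 -0.38]
dist 5.5 ang 1.3 per row 5.487721670092218 1.3172407449795567
0 4.6 -1.5 -2.6 -0.021 0.008 0.003
```

View pics/scene7.png

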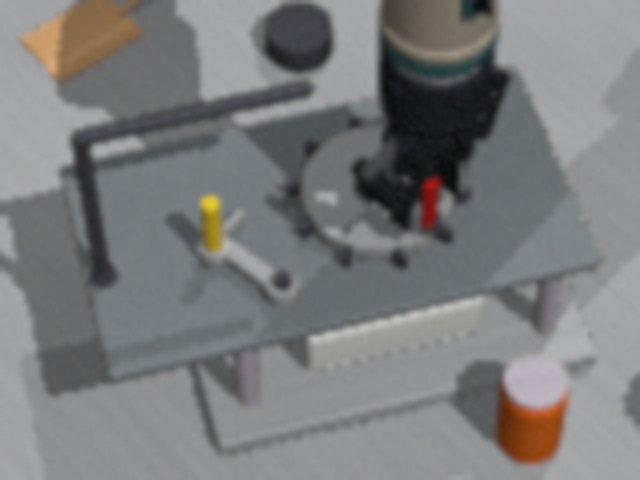

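```bash
cat >> h.py <<'E'
def arc(phi1,n,grip,z=201,r=47):
    s,p,R=cur(); g=p-11*R[:,0]-np.r_[HUB,0]; phi0=np.arctan2(g@YP,g@XP); print('phi0',phi0,'r',np.hypot(g@XP,g@YP))
    out=[]
    for i in range(1,n+1):
        f=phi0+(phi1-phi0)*i/n; a=f-np.pi/2; R1=frame(-ZP,np.cos(a)*XP+np.sin(a)*YP)
        p1=W(r*np.cos(f),r*np.sin(f),z)+11*R1[:,0]
        d=R.T@(p1-p); rv=Rn.from_matrix(R.T@R1).as_rotvec()
        out.append(' '.join([f"{grip}"]+[f"{v:.1f}" for v in d]+[f"{v:.3f}" for v in rv])); p,R=p1,R1
    print('; '.join(out))
E
python3 -m handwheel '-0.1 4.5 -1.5 -2.6 -0.02 0.008 0.003; -0.5 0 0 0 0 0 0; -0.5 0 0 0 0 0 0; -0.5 0 0 0 0 0 0'
python3 - <<'E'
from h import *
where(); arc(1.05,5,-0.5)
E
```

```text
clock: 8.1
eef_pos: [532.9, 99.4, 189.1]
tool_rot: [-3.054, 1.569, -2.923]
force: [-0.5, -0.2, -0.6]
width: 21.4
t 8.1 grasp local [ 38.7  24.6 200.1] x [-0.  0. -1.] z [ 0.52 -0.85 -0.  ] F [-0.5 -0.2 -0.6] w 21.4 q [-0.01  0.56 -0.34  1.87  0.26  0.76 -0.36]
phi0 0.5663927329600555 r 45.90866551532219
-0.5 -0.9 0.8 -4.5 -0.111 -0.002 0.000; -0.5 0.0 -0.2 -4.5 -0.097 0.000 0.000; -0.5 0.0 -0.2 -4.5 -0.097 0.000 0.000; -0.5 0.0 -0.2 -4.5 -0.097 0.000 0.000; -0.5 0.0 -0.2 -4.5 -0.097 0.000 0.000
```

```bash
python3 -m handwheel '-0.5 -0.9 0.8 -4.5 -0.11 0 0; -0.5 0 -0.2 -4.5 -0.097 0 0; -0.5 0 -0.2 -4.5 -0.097 0 0; -0.5 0 -0.2 -4.5 -0.097 0 0; -0.5 0 -0.2 -4.5 -0.097 0 0'
python3 - <<'E'
from h import *
where(); arc(1.65,6,-0.5)
E
```

```text
clock: 8.6
eef_pos: [522.9, 95.0, 191.3]
tool_rot: [-0.253, 1.548, 0.394]
force: [4.0, 4.2, -4.1]
width: 21.4
t 8.6 grasp local [ 30.4  32.2 202.3] x [ 0.02 -0.02 -1.  ] z [ 0.88 -0.48  0.02] F [ 4.   4.2 -4.1] w 21.4 q [ 0.1   0.55 -0.49  1.91  0.37  0.75  0.05]
phi0 0.8137390859786677 r 44.25745045480588
-0.5 1.1 3.9 -6.0 0.114 0.022 0.004; -0.5 0.0 -0.5 -6.5 -0.139 0.000 0.000; -0.5 0.0 -0.5 -6.5 -0.139 0.000 0.000; -0.5 0.0 -0.5 -6.5 -0.139 0.000 0.000; -0.5 0.0 -0.5 -6.5 -0.139 0.000 0.000; -0.5 0.0 -0.5 -6.5 -0.139 0.000 0.000
```

```bash
python3 -m handwheel '-0.5 0.5 3 -8 0 0 0; -0.5 0.5 1 -8 0 0 0; -0.5 0.5 0 -8 -0.06 0 0; -0.5 0 0 -8 -0.1 0 0; -0.5 0 0 -8 -0.1 0 0'
python3 - <<'E'
from h import *
where(); arc(1.65,5,-0.5)
E
```

```text
clock: 9.1
eef_pos: [502.2, 81.9, 191.6]
tool_rot: [-0.399, 1.514, 0.521]
force: [5.3, 3.5, -3.4]
width: 21.4
t 9.1 grasp local [  9.6  45.9 202.6] x [ 0.05 -0.03 -1.  ] z [ 0.97 -0.23  0.05] F [ 5.3  3.5 -3.4] w 21.4 q [ 0.2   0.53 -0.58  1.99  0.43  0.68  0.28]
phi0 1.3642796214302901 r 46.92189890924085
-0.5 1.4 0.2 -3.3 -0.080 0.051 0.024; -0.5 0.0 -0.1 -2.7 -0.057 0.000 0.000; -0.5 0.0 -0.1 -2.7 -0.057 0.000 0.000; -0.5 0.0 -0.1 -2.7 -0.057 0.000 0.000; -0.5 0.0 -0.1 -2.7 -0.057 0.000 0.000
```

```bash
python3 -m handwheel '-0.5 1 0.2 -7 -0.1 0.04 0.02; -0.5 0.5 -0.3 -7 -0.12 0.02 0.01; -0.5 0.5 -0.3 -7 -0.12 0.01 0; -0.5 0 -0.5 -7 -0.12 0.01 0'
python3 - <<'E'
from h import *
where(); arc(2.1,5,-0.5)
for n,(a,b,c,d) in dict(scene=(185,305,200,360)).items():
    cv2.imwrite(f"pics/{n}8.png",cv2.resize(get_image(n)[a:b,c:d],(d*4-c*4,b*4-a*4),interpolation=cv2.INTER_CUBIC))
E
```

```text
clock: 9.5
eef_pos: [496.2, 66.6, 192.0]
tool_rot: [-2.954, 1.562, -1.55]
force: [-0.4, 6.2, -6.2]
width: 21.3
t 9.5 grasp local [ -6.2  44.8 203. ] x [-0.01 -0.   -1.  ] z [ 0.97  0.25 -0.01] F [-0.4  6.2 -6.2] w 21.3 q [ 0.28  0.57 -0.71  1.96  0.52  0.8   0.68]
phi0 1.7076311637311774 r 45.21405778298486
-0.5 2.1 2.1 -3.4 0.039 -0.009 0.002; -0.5 0.0 -0.1 -3.7 -0.078 0.000 0.000; -0.5 0.0 -0.1 -3.7 -0.078 0.000 0.000; -0.5 0.0 -0.1 -3.7 -0.078 0.000 0.000; -0.5 0.0 -0.1 -3.7 -0.078 0.000 0.000
```

View pics/scene8.png

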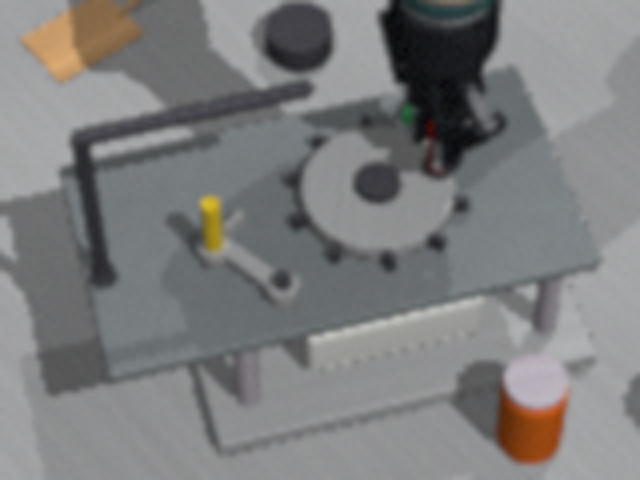

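The knob, now a red sliver at (433,150), has turned with the hand and the pawl is still out. I'll continue.

```bash
python3 -m handwheel '-0.5 0.5 2.5 -7 0 0 0; -0.5 0.5 0 -7 -0.05 0 0; -0.5 0.5 0 -7 -0.09 0 0; -0.5 0 -0.3 -7 -0.09 0 0'
python3 - <<'E'
from h import *
where(); arc(2.6,5,-0.5)
E
```

```text
clock: 9.95
eef_pos: [493.2, 49.6, 192.0]
tool_rot: [-0.829, 1.559, 0.824]
force: [-0.5, 5.5, -4.3]
width: 21.5
t 9.95 grasp local [-23.1  40.5 203. ] x [ 0.01 -0.   -1.  ] z [0.88 0.48 0.01] F [-0.5  5.5 -4.3] w 21.5 q [ 0.38  0.58 -0.79  1.99  0.57  0.8   0.92]
phi0 2.0891070835355023 r 46.67309167447482
-0.5 2.0 0.1 -4.9 -0.117 0.008 0.010; -0.5 0.0 -0.2 -4.8 -0.102 0.000 0.000; -0.5 0.0 -0.2 -4.8 -0.102 0.000 0.000; -0.5 0.0 -0.2 -4.8 -0.102 0.000 0.000; -0.5 0.0 -0.2 -4.8 -0.102 0.000 0.000
```

```bash
python3 -m handwheel '-0.5 1 0.2 -7 -0.1 0.008 0.01; -0.5 0.5 -0.2 -7 -0.1 0 0; -0.5 0 -0.2 -7 -0.1 0 0; -0.5 0 -0.2 -6 -0.08 0 0; -0.5 0 0 0 0 0 0'
python3 - <<'E'
from h import *
where(); arc(2.6,1,-0.5)
for n,(a,b,c,d) in dict(scene=(185,305,200,360)).items():
    cv2.imwrite(f"pics/{n}9.png",cv2.resize(get_image(n)[a:b,c:d],(d*4-c*4,b*4-a*4),interpolation=cv2.INTER_CUBIC))
E
```

```text
clock: 10.45
eef_pos: [498.2, 32.7, 191.4]
tool_rot: [-0.424, 1.555, 1.63]
force: [-0.5, -0.1, -0.1]
width: 21.4
t 10.45 grasp local [-36.5  29.  202.4] x [ 0.01  0.01 -1.  ] z [0.62 0.79 0.01] F [-0.5 -0.1 -0.1] w 21.4 q [ 0.48  0.63 -0.91  1.97  0.64  0.86  1.29]
phi0 2.4702352261081995 r 46.58064229649144
-0.5 1.3 0.1 -6.3 -0.124 0.014 0.007
```

View pics/scene9.png

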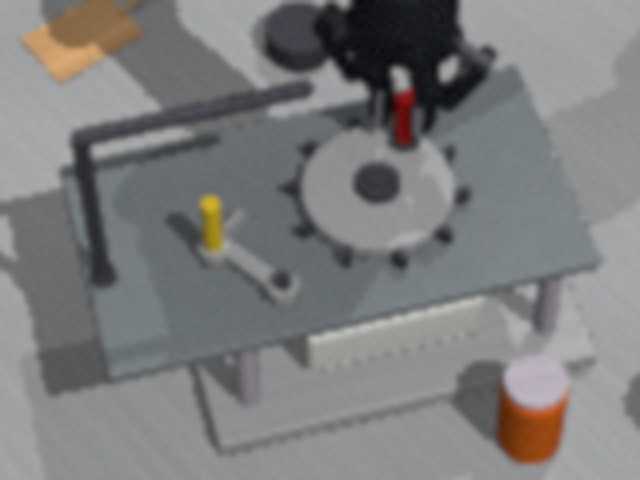

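```bash
python3 -m handwheel '-0.5 0.6 0 -5 -0.06 0.01 0; -0.5 0 0 -5 -0.05 0 0; -0.5 0 0 0 0 0 0; -0.5 0 0 0 0 0 0'
python3 - <<'E'
from h import *
d=loc("scene",200+404/4,185+95/4,217);print('before knob',d,np.hypot(*d),np.arctan2(d[1],d[0]))
where(); arc(2.6,1,-0.5)
for n,(a,b,c,d) in dict(scene=(185,305,200,360)).items():
    cv2.imwrite(f"pics/{n}10.png",cv2.resize(get_image(n)[a:b,c:d],(d*4-c*4,b*4-a*4),interpolation=cv2.INTER_CUBIC))
E
```

```text
clock: 10.9
eef_pos: [501.5, 26.9, 191.3]
tool_rot: [-0.924, 1.562, 1.237]
force: [0.1, 0.5, -0.2]
width: 21.2
before knob [-34.63011867  30.24741073] 45.9798975078989 2.4236455686153113
t 10.9 grasp local [-40.4  23.6 202.3] x [ 0.01  0.   -1.  ] z [0.53 0.85 0.01] F [ 0.1  0.5 -0.2] w 21.2 q [ 0.5   0.64 -0.93  1.96  0.67  0.87  1.38]
phi0 2.6124523627428 r 46.819438295315955
-0.5 1.3 0.3 0.5 -0.018 0.005 0.007
```

View pics/scene10.png

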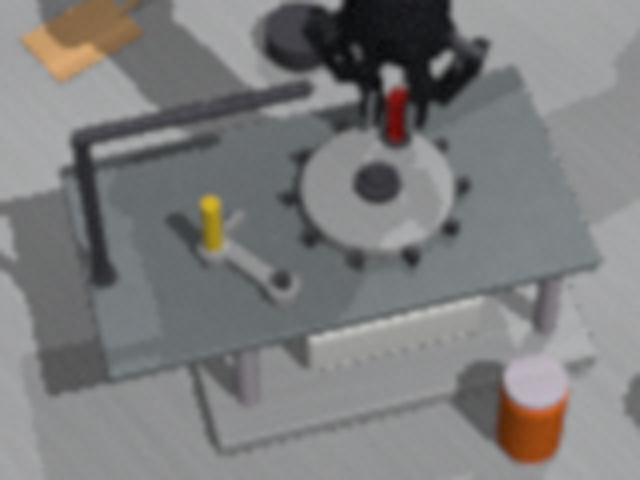

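```bash
python3 - <<'E'
from h import *
for v in (93,94):
    d=loc("scene",200+397/4,185+v/4,217);print('knob',d,np.hypot(*d),np.arctan2(d[1],d[0]))
E
python3 -m handwheel '-0.5 0 0 0 0 0 0; -0.1 0 0 0 0 0 0; -0.1 0 0 0 0 0 0; -0.1 0 0 0 0 0 0; -0.1 -15 0 0 0 0 0; -0.1 -25 0 0 0 0 0; -0.1 -30 0 0 0 0 0; -0.1 -30 0 0 0 0 0'
python3 - <<'E'
from h import *
where(); plan(W(-72,-124,325),frame(XT,-YP),10,0)
for n,(a,b,c,d) in dict(scene=(185,305,200,360)).items():
    cv2.imwrite(f"pics/{n}11.png",cv2.resize(get_image(n)[a:b,c:d],(d*4-c*4,b*4-a*4),interpolation=cv2.INTER_CUBIC))
E
```

```text
knob [-37.80510925  25.95871988] 45.85936571106721 2.539885572103073
knob [-36.91745335  25.68811788] 44.975301690085544 2.5336736380113547
clock: 11.75
eef_pos: [499.3, 24.9, 294.0]
tool_rot: [-0.068, 1.563, 2.091]
force: [-0.0, -0.8, -0.7]
width: 38.3
t 11.75 grasp local [-43.1  24.8 305. ] x [ 0.    0.01 -1.  ] z [0.53 0.85 0.01] F [-0.  -0.8 -0.7] w 38.3 q [ 0.6   0.52 -1.05  1.83  0.5   1.09  1.52]
dist 152.2 ang 149.7 per row 15.217912570756615 14.967920138844022
0 -2.4 -6.1 -13.8 0.245 -0.089 0.025; 0 -3.7 -9.1 -11.6 0.245 -0.089 0.025; 0 -4.8 -11.5 -8.7 0.245 -0.089 0.025; 0 -5.8 -13.1 -5.2 0.245 -0.089 0.025; 0 -6.4 -13.7 -1.4 0.245 -0.089 0.025; 0 -6.7 -13.4 2.6 0.245 -0.089 0.025; 0 -6.6 -12.2 6.3 0.245 -0.089 0.025; 0 -6.2 -10.1 9.6 0.245 -0.089 0.025; 0 -5.4 -7.2 12.2 0.245 -0.089 0.025; 0 -4.4 -3.9 14.1 0.245 -0.089 0.025
```

View pics/scene11.png

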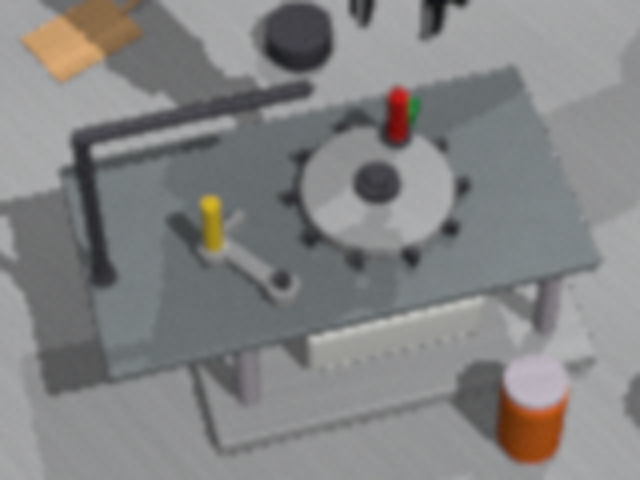

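The knob sits in line with the green mark, at about 2.54 against 2.55 rad, and the mark is unmoved at (413,110). I'll shift away to the right before turning the hand for the post.

```bash
python3 -m handwheel '0 -5 26 -16 0 0 0; 0 -5 26 -16 0 0 0'
python3 - <<'E'
from h import *
where(); plan(W(-90,-122,325),frame(XT,-YP),19,0)
E
```

```text
clock: 12.0
eef_pos: [478.4, -25.3, 312.6]
tool_rot: [-1.454, 1.555, 0.713]
force: [-0.6, -0.4, -0.6]
width: 42.6
t 12.0 grasp local [-97.5  23.5 323.5] x [ 0.01 -0.01 -1.  ] z [0.53 0.85 0.  ] F [-0.6 -0.4 -0.6] w 42.6 q [ 0.76  0.47 -1.1   1.87  0.46  1.08  1.65]
dist 146.2 ang 150.3 per row 7.695133478162446 7.911084106766321
0 -0.1 -4.7 -6.1 0.130 -0.046 0.014; 0 -0.5 -5.4 -5.4 0.130 -0.046 0.014; 0 -0.8 -6.1 -4.7 0.130 -0.046 0.014; 0 -1.1 -6.6 -3.8 0.130 -0.046 0.014; 0 -1.3 -7.0 -2.9 0.130 -0.046 0.014; 0 -1.5 -7.3 -1.9 0.130 -0.046 0.014; 0 -1.7 -7.5 -0.8 0.130 -0.046 0.014; 0 -1.8 -7.5 0.2 0.130 -0.046 0.014; 0 -1.9 -7.4 1.3 0.130 -0.046 0.014; 0 -1.9 -7.1 2.3 0.130 -0.046 0.014; 0 -1.9 -6.7 3.3 0.130 -0.046 0.014; 0 -1.8 -6.2 4.2 0.130 -0.046 0.014; 0 -1.6 -5.6 5.0 0.130 -0.046 0.014; 0 -1.5 -4.9 5.8 0.130 -0.046 0.014; 0 -1.2 -4.1 6.4 0.130 -0.046 0.014; 0 -1.0 -3.2 6.9 0.130 -0.046 0.014; 0 -0.7 -2.2 7.3 0.130 -0.046 0.014; 0 -0.4 -1.3 7.6 0.130 -0.046 0.014; 0 -0.0 -0.3 7.7 0.130 -0.046 0.014
```

```bash
python3 -m handwheel '0 -0.1 -4.7 -6.1 0.130 -0.046 0.014; 0 -0.5 -5.4 -5.4 0.130 -0.046 0.014; 0 -0.8 -6.1 -4.7 0.130 -0.046 0.014; 0 -1.1 -6.6 -3.8 0.130 -0.046 0.014; 0 -1.3 -7.0 -2.9 0.130 -0.046 0.014; 0 -1.5 -7.3 -1.9 0.130 -0.046 0.014; 0 -1.7 -7.5 -0.8 0.130 -0.046 0.014; 0 -1.8 -7.5 0.2 0.130 -0.046 0.014; 0 -1.9 -7.4 1.3 0.130 -0.046 0.014; 0 -1.9 -7.1 2.3 0.130 -0.046 0.014'
python3 - <<'E'
from h import *
where(); plan(W(-90,-122,325),frame(XT,-YP),10,0)
E
```

```text
clock: 13.0
eef_pos: [553.4, -54.3, 326.2]
tool_rot: [0.927, 1.105, 1.723]
force: [-0.3, 0.0, -0.2]
width: 42.4
t 13.0 grasp local [-97.3 -59.6 336. ] x [ 0.38  0.24 -0.89] z [ 0.88 -0.38  0.27] F [-0.3  0.  -0.2] w 42.4 q [ 0.76  0.63 -0.79  1.55 -0.03  1.22  0.86]
dist 66.6 ang 68.0 per row 6.661502815161453 6.799835030256938
0 -0.3 -5.9 3.1 0.112 -0.039 0.012; 0 -0.3 -5.5 3.8 0.112 -0.039 0.012; 0 -0.2 -5.0 4.4 0.112 -0.039 0.012; 0 -0.1 -4.5 4.9 0.112 -0.039 0.012; 0 0.1 -3.9 5.4 0.112 -0.039 0.012; 0 0.3 -3.3 5.8 0.112 -0.039 0.012; 0 0.5 -2.7 6.1 0.112 -0.039 0.012; 0 0.7 -2.0 6.3 0.112 -0.039 0.012; 0 0.9 -1.3 6.5 0.112 -0.039 0.012; 0 1.1 -0.5 6.5 0.112 -0.039 0.012
```

```bash
python3 -m handwheel '0 -0.3 -5.9 3.1 0.112 -0.039 0.012; 0 -0.3 -5.5 3.8 0.112 -0.039 0.012; 0 -0.2 -5.0 4.4 0.112 -0.039 0.012; 0 -0.1 -4.5 4.9 0.112 -0.039 0.012; 0 0.1 -3.9 5.4 0.112 -0.039 0.012; 0 0.3 -3.3 5.8 0.112 -0.039 0.012; 0 0.5 -2.7 6.1 0.112 -0.039 0.012; 0 0.7 -2.0 6.3 0.112 -0.039 0.012; 0 0.9 -1.3 6.5 0.112 -0.039 0.012; 0 1.1 -0.5 6.5 0.112 -0.039 0.012'
python3 - <<'E'
from h import *
print(pawl("scene",200+210/4,185+201/4), loc("scene",200+210/4,185+201/4,218))
where(); plan(W(15,-123,203)-60*XT,frame(XT,-YP),5,0)
E
```

```text
clock: 14.0
eef_pos: [622.6, -75.7, 326.1]
tool_rot: [1.581, 0.858, 1.106]
force: [-0.3, 0.2, 1.5]
width: 42.2
(np.float64(0.593741128156454), np.float64(59.7588583972815)) [  19.04119002 -126.19566654]
t 14.0 grasp local [ -91.6 -128.5  334.4] x [ 0.65 -0.03 -0.76] z [-0.05 -1.   -0.01] F [-0.3  0.2  1.5] w 42.2 q [ 0.81  0.6  -0.6   1.67 -0.5   0.9   0.14]
dist 109.4 ang 3.1 per row 21.88478877162253 0.6179632257083878
0 21.8 -1.0 -1.7 -0.009 0.006 -0.003; 0 21.8 -0.9 -1.6 -0.009 0.006 -0.003; 0 21.8 -0.8 -1.5 -0.009 0.006 -0.003; 0 21.8 -0.8 -1.4 -0.009 0.006 -0.003; 0 21.8 -0.7 -1.3 -0.009 0.006 -0.003
```

```bash
python3 -m handwheel '0 21.8 -1.0 -1.7 -0.009 0.006 -0.003; 0 21.8 -0.9 -1.6 -0.009 0.006 -0.003; 0 21.8 -0.8 -1.5 -0.009 0.006 -0.003; 0 21.8 -0.8 -1.4 -0.009 0.006 -0.003; 0 21.8 -0.7 -1.3 -0.009 0.006 -0.003'
python3 - <<'E'
from h import *
where(); plan(W(16,-124,203),frame(XT,-YP),5,0)
E
```

```text
clock: 14.5
eef_pos: [649.3, -13.7, 245.7]
tool_rot: [1.551, 0.871, 1.131]
force: [0.5, -0.4, 0.1]
width: 42.9
t 14.5 grasp local [ -24.  -127.6  254.1] x [ 0.64 -0.01 -0.76] z [-0.   -1.    0.01] F [ 0.5 -0.4  0.1] w 42.9 q [ 0.69  0.7  -0.61  1.74 -0.49  0.7   0.18]
dist 65.0 ang 0.8 per row 12.999996316519477 0.15335743089465984
0 13.0 -0.5 -0.9 0.001 0.002 -0.000; 0 13.0 -0.5 -0.9 0.001 0.002 -0.000; 0 13.0 -0.4 -0.9 0.001 0.002 -0.000; 0 13.0 -0.4 -0.8 0.001 0.002 -0.000; 0 13.0 -0.4 -0.8 0.001 0.002 -0.000
```

```bash
python3 -m handwheel '0 13.0 -0.5 -0.9 0 0.002 0; 0 13.0 -0.5 -0.9 0 0.002 0; 0 13.0 -0.4 -0.9 0 0.002 0; 0 13.0 -0.4 -0.8 0 0.002 0; 0 13.0 -0.4 -0.8 0 0.002 0; 0 0 0 0 0 0 0'
python3 - <<'E'
from h import *
where(); plan(W(16,-124,203),frame(XT,-YP),1,0)
for n,(a,b,c,d) in dict(scene=(185,305,200,360)).items():
    cv2.imwrite(f"pics/{n}12.png",cv2.resize(get_image(n)[a:b,c:d],(d*4-c*4,b*4-a*4),interpolation=cv2.INTER_CUBIC))
E
```

```text
clock: 15.1
eef_pos: [663.8, 28.6, 192.6]
tool_rot: [1.562, 0.868, 1.148]
force: [-0.2, -0.2, 0.7]
width: 42.3
t 15.1 grasp local [  20.5 -123.7  201. ] x [ 0.65 -0.   -0.76] z [ 0.01 -1.    0.01] F [-0.2 -0.2  0.7] w 42.3 q [ 0.62  0.79 -0.61  1.76 -0.5   0.57  0.19]
dist 5.0 ang 0.5 per row 4.969740503082071 0.5197170114846542
0 -4.5 -2.2 0.3 0.008 0.001 -0.005
```

View pics/scene12.png

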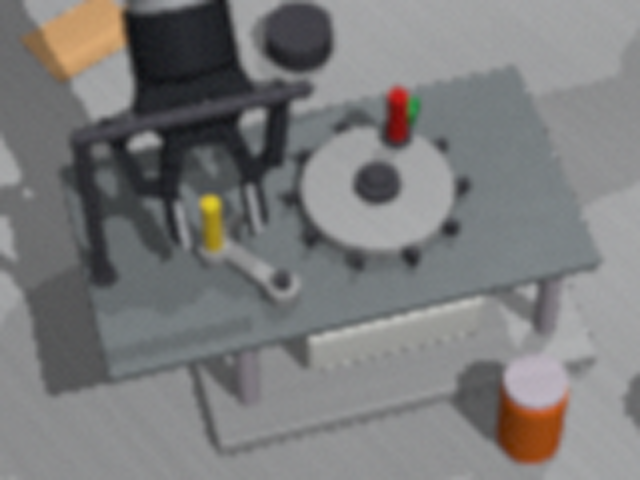

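The post at (210,220) is between the jaws. I'll narrow them and swing it back in.

```bash
python3 -m handwheel '-0.5 -3 -2 0 0 0 0; -0.5 0 0 0 0 0 0; -0.5 0 0 0 0 0 0; -0.5 -2.2 -2.6 -5.5 0 0 0; -0.5 -1.8 -2.1 -5.5 0 0 0; -0.5 -1.5 -1.7 -5.5 0 0 0; -0.5 -0.9 -1 -5 0 0 0; -0.5 0 0 0 0 0 0'
python3 - <<'E'
from h import *
where(); plan(W(5,-94,203),frame(XT,-YP),1,-.5)
for n,(a,b,c,d) in dict(scene=(185,305,200,360)).items():
    cv2.imwrite(f"pics/{n}13.png",cv2.resize(get_image(n)[a:b,c:d],(d*4-c*4,b*4-a*4),interpolation=cv2.INTER_CUBIC))
E
```

```text
clock: 15.95
eef_pos: [639.2, 18.9, 195.5]
tool_rot: [1.55, 0.871, 1.13]
force: [0.0, -0.6, 0.4]
width: 21.3
t 15.95 grasp local [   1.6 -105.1  203.9] x [ 0.64 -0.01 -0.76] z [-0.   -1.    0.01] F [ 0.  -0.6  0.4] w 21.3 q [ 0.67  0.76 -0.64  1.83 -0.51  0.54  0.22]
dist 11.8 ang 0.8 per row 11.81892399747308 0.7986656952354455
-0.5 2.7 2.1 -11.3 0.006 0.013 -0.002
```

View pics/scene13.png

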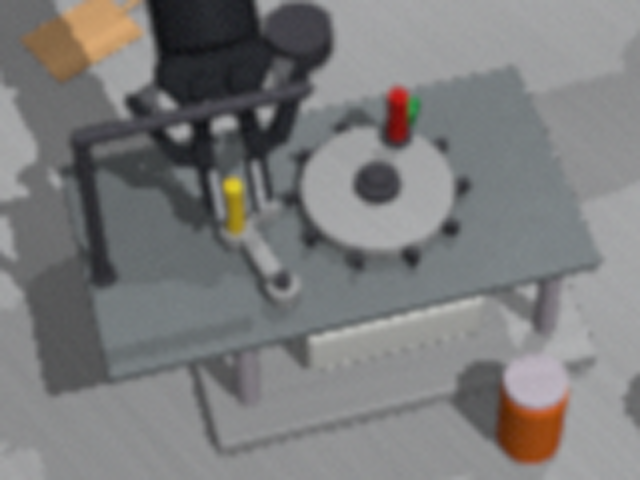

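The post has come to (234,188), about 0.27 rad, and is following. The last part goes gently with force checks.

```bash
python3 -m handwheel '-0.5 1.3 1 -4 0 0.005 0; -0.5 0.5 0.5 -4 0 0 0; -0.5 0 0 -3 0 0 0; -0.5 0 0 -1 0 0 0'
python3 - <<'E'
from h import *
where()
for n,(a,b,c,d) in dict(scene=(185,305,200,360)).items():
    cv2.imwrite(f"pics/{n}14.png",cv2.resize(get_image(n)[a:b,c:d],(d*4-c*4,b*4-a*4),interpolation=cv2.INTER_CUBIC))
E
```

```text
clock: 16.4
eef_pos: [629.0, 27.5, 195.2]
tool_rot: [1.556, 0.87, 1.139]
force: [0.9, -1.0, 0.8]
width: 21.5
t 16.4 grasp local [  5.3 -92.4 203.6] x [ 0.64 -0.01 -0.76] z [ 0.   -1.    0.01] F [ 0.9 -1.   0.8] w 21.5 q [ 0.67  0.76 -0.65  1.86 -0.52  0.52  0.22]
```

View pics/scene14.png

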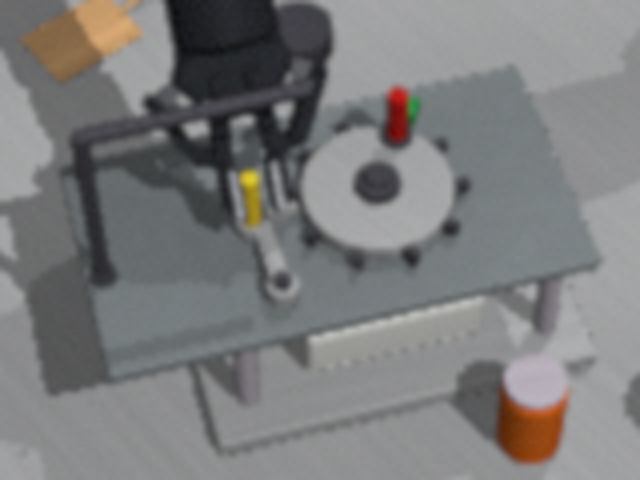

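```bash
python3 -m handwheel '-0.5 0 0 -3 0 0 0; -0.5 0 0 0 0 0 0'
python3 - <<'E'
from h import *
where()
for q in ((250,177),(252,175)): print(pawl("scene",200+q[0]/4,185+q[1]/4))
E
python3 -m handwheel '-0.5 0 0 1.5 0 0 0; -0.1 0 0 0 0 0 0; -0.1 0 0 0 0 0 0; -0.1 -10 0 0 0 0 0; -0.1 -40 0 0 0 0 0; -0.1 -40 0 0 0 0 0; -0.1 -40 0 0 0 0 0; 0 -40 0 0 0 0 0; 0 0 0 0 0 0 0'
python3 - <<'E'
from h import *
where()
for n,(a,b,c,d) in dict(scene=(185,305,200,360),top=(130,280,205,355)).items():
    cv2.imwrite(f"pics/{n}15.png",cv2.resize(get_image(n)[a:b,c:d],(d*4-c*4,b*4-a*4),interpolation=cv2.INTER_CUBIC))
E
```

```text
clock: 16.65
eef_pos: [627.8, 28.0, 195.5]
tool_rot: [1.551, 0.87, 1.133]
force: [0.8, -0.3, -1.1]
width: 21.3
t 16.65 grasp local [  5.2 -91.  203.9] x [ 0.64 -0.01 -0.76] z [-0.   -1.    0.01] F [ 0.8 -0.3 -1.1] w 21.3 q [ 0.67  0.76 -0.66  1.87 -0.52  0.51  0.23]
(np.float64(0.012001142791368213), np.float64(58.69440303285252))
(np.float64(-0.019836441997601817), np.float64(59.81826869212904))
clock: 17.55
eef_pos: [577.9, -74.2, 330.8]
tool_rot: [1.563, 0.87, 1.15]
force: [1.3, 1.3, -0.1]
width: 43.0
t 17.55 grasp local [-108.5  -87.4  339.2] x [ 0.64  0.   -0.76] z [ 0.01 -1.    0.  ] F [ 1.3  1.3 -0.1] w 43.0 q [ 0.88  0.55 -0.64  1.75 -0.48  0.92  0.2 ]
```

View pics/scene15.png

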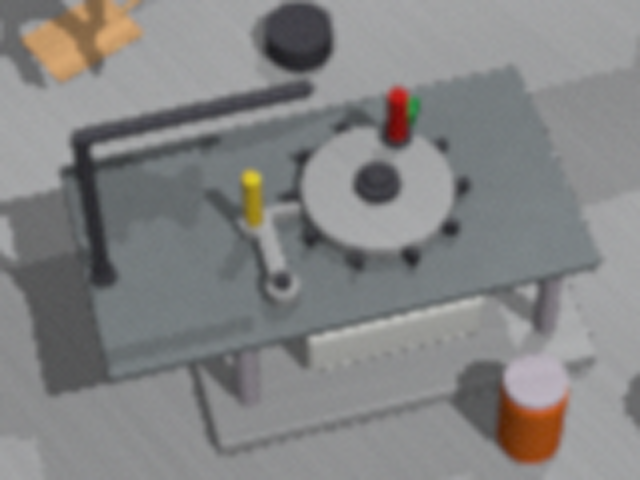

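View pics/top15.png

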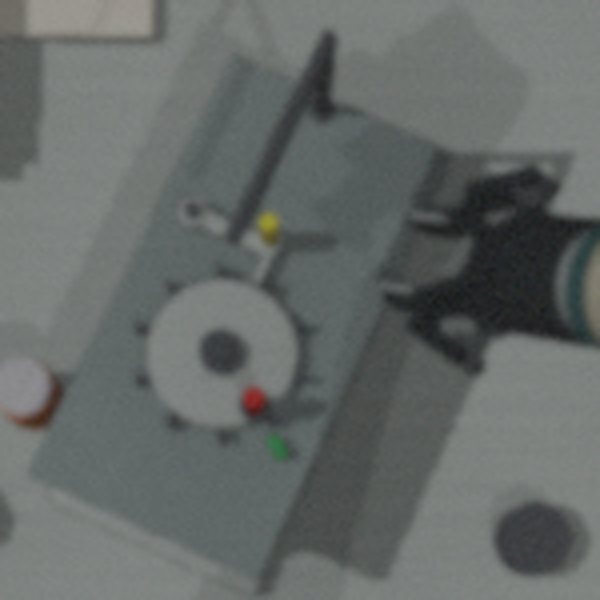

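Run:
```python
from h import *
for n,u,v in (T(254,401),S(398*1.25,94*1.25)):
    d=loc(n,u,v,217);print(d,np.hypot(*d),np.arctan2(d[1],d[0]))
for n,u,v in (T(279,446),S(413*1.25,107*1.25)):
    d=loc(n,u,v,164);print('mark',d,np.arctan2(d[1],d[0]))
print(pawl(*T(268,225)),pawl(*S(252*1.25,176*1.25)))
where(); ctrl.finish_job()
```

```text
[-41.67487377  28.78610866] 50.650124929019256 2.53711492237016
[-38.45822643  25.70675449] 46.25875492262581 2.5523680779913267
mark [-68.82082278  45.03296893] 2.562164865803578
mark [-64.4137295   46.31704652] 2.518191915094998
(np.float64(-0.040134814135209584), np.float64(62.55298022808178)) (np.float64(-0.005434229179695826), np.float64(60.71311317184549))
t 17.65 grasp local [-105.4  -84.5  336.4] x [ 0.65  0.01 -0.76] z [ 0.01 -1.   -0.  ] F [ 0.7  1.  -0.9] w 42.5 q [ 0.87  0.55 -0.64  1.75 -0.48  0.92  0.2 ]
the job is handed in; nothing more can be done
```

The job is done and handed in at about 17.7 s. I swung the pawl out to about 0.55 rad, turned the wheel backward by the knob about 2 rad to the green mark, then swung the pawl back in and withdrew the hand.

**Final checks from both cameras:**
- **Knob:** its angle reads 2.54 to 2.55 rad and the mark's reads 2.52 to 2.56 rad, so it sits within about 2 mm of the parked point.
- **Pawl:** it reads about 0 rad, against the teeth.
- **Mark and bystanders:** the mark was not visibly shifted. I saw no sign of the other things being moved, but did not measure them.
- **Forces:** the largest I read was about 9 N.

**Disagreements and slips:**
- The two cameras differ by up to 4 to 5 mm on some points, such as the knob's radius (51 against 46 mm). The angles agree to within about 0.04 rad.
- The hand drifted about 15 mm on its first descent to the knob. It touched nothing, and I corrected it before closing the jaws.

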